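Open the coolant reservoir for topping up

TASK

Open the small coolant reservoir: fold its hinged keeper strap right back off the filler cap, then unscrew the cap (a quarter turn anticlockwise seen from above frees it) and lift it out. Stand the cap upright on its foot in the empty aluminium tray, and leave the strap folded back. Do not knock over or push aside the jars and the multimeter.

Things in the scene. Friction and masses are not known exactly. Their poses are not given: they have to be found in the camera images.
- reservoir: White coolant reservoir, fixed: tank 124 x 92 mm, 50 mm high, on a dark 134 x 100 mm foot plate. Origin on the table under the filler neck's axis; z up; x runs from the closed strap's free tip to its hinge. The aluminium neck (49 mm across) rises to 78 mm. A white hinge tower (14 mm along x, 34 mm wide, top at 119 mm) stands 52 mm from the neck axis along +x.
- keeper (a joint): Angle of the keeper strap (rad): 0 closed, level over the cap; grows as the tip is lifted up and over towards the reservoir's +x; 2.9 is its stop, folded right back. A stiff hinge: the strap stays where it is left; about 1 N at the tip moves it.
- keeper_hinge (a point): Hinge axis of the strap, parallel to the reservoir's y axis, 114 mm above the table and 52 mm from the neck axis. At 38 to 66 mm from it two cheeks (29 mm over all) reach 14 mm down from the strap and straddle the cap's wing, so the cap cannot turn while the strap is closed.
- keeper_tip (a point): Middle of the free end of the steel keeper strap, 98 mm from the hinge. The strap is 16 mm wide; its last 24 mm (12 mm either side of this point) are 9 mm thick, the rest 5 mm. It can be pinched across its width here and swung over in one grip, pivoting between the fingers; nothing lies within 50 mm below it.
- cap: Black twist cap, about 70 g, loose. Origin under its foot; z up, x along the wing. From below: heavy brass foot 9 mm high (18 mm disc, two lugs along x, 35 mm over all), 14 mm stem, flange 56 mm across from 20 to 26 mm, wing from 26 to 50 mm. Seated, the origin is 58 mm above the table and the wing lies along the reservoir's x.
- cap_wing (a point): Centre of the cap's wing (40 mm long x, 12 mm thick y, 24 mm high), 38 mm above its underside; axes as the cap's. Grip and turn the cap by it. It turns easily: anticlockwise from above by 60 to 105 degrees (best 90) its lugs clear two lips in the neck and it lifts straight out (22 mm); clockwise it soon stops.
- tray_in (a point): Centre of the inner floor of the empty shallow aluminium tray, 110 x 120 mm (x, y) outside, walls 4 mm thick, rim 16 mm and floor 4 mm above the table; fixed; axes as the tray's. (A larger, dark parts tray with small parts in it stands at the robot's left and is not meant.)
- jar_small: Bystander: lidded sample jar, 56 mm across, 64 mm high, origin under its centre.
- jar_tall: Bystander: lidded sample jar, 41 mm across, 77 mm high, origin under its centre.
- jar_wide: Bystander: lidded sample jar, 56 mm across, 57 mm high, origin under its centre. It stands near a tall carton at the left of the table (y beyond 0.4, x beyond 0.45), which the arm must keep clear of.
- multimeter: Bystander: hand multimeter lying on its back, 140 x 70 x 43 mm, origin under its centre.

How it is judged (in metres and radians):
On the way, in this order (a step that is already met when the one before it is completed fails the run):
1. the keeper strap is folded back, the cap still seated (value of joint keeper above 2.1 rad and z of cap in the frame of reservoir below 0.066 m), for 0.2 s.
2. the cap is turned at least 40 degrees in its neck (angle between the x axis of cap and the x axis of reservoir, either way round above 0.7 rad and z of cap in the frame of reservoir below 0.072 m and horizontal distance between cap and reservoir below 0.006 m), for 0.05 s.
3. the cap is lifted out of the neck (z of cap in the frame of reservoir above 0.085 m), for 0.1 s.
At the end, for the whole second after the job is handed in: The cap stands on its foot on the tray's floor (foot at most 6 mm above it, within 8.6 degrees of upright, its centre within 41 mm of the tray's centre along the tray's x and 46 mm along y), at rest and released; the strap is still folded back past 2.1 rad (120 degrees) (x of cap in the frame of tray_in between -0.041 and 0.041 m and y of cap in the frame of tray_in between -0.046 and 0.046 m and z of cap in the frame of tray_in below 0.006 m and angle between cap's own z axis and vertical below 0.15 rad and value of joint keeper above 2.1 rad and linear speed of cap below 0.02 m/s and angular speed of cap below 0.2 rad/s); the robot touches nothing.
It fails at once if a jar or the multimeter is pushed more than 25 mm or tipped over (distance of any of jar_small, jar_tall, jar_wide, multimeter from where it was at the start of the episode above 0.025 m or angle between any of jar_small, jar_tall, jar_wide, multimeter's own z axis and vertical above 0.4 rad).
It also fails if it takes over 64 s, if anything falls off the work surface, if the arm or the gripper's body presses on something with over 40 N, if the wrist force passes 120 N, or if a joint passes its speed limit or range.

ROBOT

A 7-joint arm with a two-finger parallel gripper is mounted at the origin on a cart in front of the work surface, level with it; the furniture and walls round the work are solid. World frame = base frame: x ahead of the robot, y to its left, z up, the work surface at z = 0. Lengths are in mm, angles in rad, forces in N, time in s.
With the tool pointing down it reaches from about 350 to 900 mm from the base axis. Payload 7.2 kg.
Tool frame: the origin (TCP) lies on the front face of the gripper's body, between the roots of the fingers; the fingertips stand 80 mm ahead of it and the grasp point (between the pads) lies 61 mm ahead of it (env.tcp_to_grasp is the distance from the TCP to the grasp point, in mm); z points along the fingers, y is the line along which they close (so a half turn about z gives the same grasp; the last joint's range is limited). The gripper opens to 88 mm and grips with 3 to 60 N. Pads are 20 mm wide; open, the fingers measure 115 mm over their backs; the gripper's body (75 mm by 178 mm) begins 61 mm behind the grasp point.
Start: joints at [1.103, 0.411, -0.013, 1.596, 0.006, 1.134, -0.082], TCP at [243.259, -575.718, 302.653] pointing down, gripper open.
Joint ranges: [-2.95, 2.95], [-0.29, 1.99], [-1.47, 1.44], [0.14, 2.54], [-1.03, 4.17], [0.13, 1.85], [-2.86, 2.86]. Speed limits (rad/s): [2.39, 2.39, 3.01, 3.01, 3.14, 3.14, 3.14].

INTERFACE

Orientations are given as a 3x3 rotation matrix whose columns are the frame's x, y, z axes.
In Python, from bench import env gives the robot as it stands.
- The arm moves only by the tool arm_command, never from a script. Its argument "increments" is a list of rows, each an object with "offset": the shift along the tool's x, y, z as a fraction of full scale, a list of three; "angular": the turn, a rotation vector about the tool's x, y, z as a fraction of full scale, a list of three; "gripper": the closure, from -1 (fully open) to 1 (shut). In form: [{"offset": [dx, dy, dz], "angular": [wx, wy, wz], "gripper": gripper}, ...]. A call has 1 to 8 rows; each row shifts and turns the commanded pose from where the row before left it, along the tool's axes as they then stand; what a row does not reach is not made up. Full scale, the value 1, is 4 cm for a shift and 30 degrees for a turn. A row lasts 1/12 s, in which the tool goes at most 41.7 mm and 7.16 degrees, less where a joint would pass 70% of its speed; a pose out of reach is approached as far as the arm can. A call with a number of a shift or a turn outside -1 to 1 is refused whole. A call with a gripper value outside its range is refused whole. The fingers move at their own pace and stop on an object; "grip_force" is the grip in N (left out, the last holds). Time passes only in rows, so rows that do not move let the fingers close. It gives the time, the measured TCP pose, the force, the opening and the grip force at its end, in the units of the state.
- env.get_obs(): the state, without advancing time (a new reading comes with each control period).
- env.grab_frame(name): name is "side" or "top"; returns a dict with "pixels" (384x512x3 uint8, red, green, blue), "K" (3x3 intrinsics, pixels), "k1" (the pictures are not rectified: a ray, as slopes to the right and down, at radius r is drawn at 1 + k1 r^2 times it, then the intrinsics apply), "R" (3x3) and "t" (3): a world point X has camera coordinates R X + t. Camera axes: x right, y down, z forward; pixel columns grow to the right and rows downward; lengths in mm; the calibration is good to about 2 mm. A picture is of the moment at which its call begins. There is no depth.
- env.finish_job(): hands the job in; it is judged then, once.
The state is a dict: "time_s": time; "joint_pos": joint angles; "qd": joint speeds; "effort": joint torques, N m; "tcp_pos": TCP position; "tcp_rot": TCP orientation; "wrist_force": force on the tool from outside, world axes, zero at the start; "moment": the same for the moment, N m; "finger_gap": finger opening in mm; "grasp_force": force on a finger pad.
Only numpy, scipy, OpenCV 4.12 (cv2) and the standard library are available. Lean on these libraries where they do the work, as an engineer would, in place of code of your own. Each camera call takes 0.05 s, during which the arm holds its last target. There are 200 camera calls.

## Working session

There is one attempt and no reset: what is moved stays moved. The work goes in short steps, Python scripts to look and compute and a tool call to move; the robot and the scene stay as the last step left them, time stands still between calls to the robot, and variables do not carry over. Pictures are saved under pics/ and viewed, at most 10 in all, crops included, and the job is handed in when it is done.

Besides the shell and the picture viewer there is one more tool, called after "Call:" by a JSON object that holds its "fn" and its "kwargs", one argument or row to a line. arm_command: Moves the arm, as the interface text tells. Shift numbers are shares of 4 cm and turn numbers shares of 30 degrees, none past 1 either way. Its arguments: {"type":"object","properties":{"increments":{"type":"array","items":{"type":"object","properties":{"offset":{"type":"array","items":{"type":"number","minimum":-1,"maximum":1}},"angular":{"type":"array","items":{"type":"number","minimum":-1,"maximum":1}},"gripper":{"type":"number"}}}},"grip_force":{"type":"number"}},"required":["increments"]}

```bash
mkdir -p pics; cat > h.py <<'E'
import numpy as np, cv2
from bench import env
def grab(n,f):
    d=env.grab_frame(n); cv2.imwrite(f'pics/{f}.png',d['pixels'][:,:,::-1]); np.savez(f'pics/{f}.npz',**d); return d
def load(f): return dict(np.load(f'pics/{f}.npz'))
def ray(d,u,v):
    K,k1=d['K'],float(d['k1']); D=np.array([k1,0,0,0,0.])
    p=cv2.undistortPoints(np.array([[[u,v]]],float),K,D)[0,0]
    R,t=d['R'],d['t']; return -R.T@t, R.T@np.array([p[0],p[1],1])
def onz(d,u,v,z):
    c,r=ray(d,u,v); return c+r*(z-c[2])/r[2]
def proj(d,X):
    p=cv2.projectPoints(np.array([X],float),cv2.Rodrigues(d['R'])[0],d['t'],d['K'],np.array([float(d['k1']),0,0,0,0.]))[0]; return p.ravel()
def tri(a,pa,b,pb):
    c1,r1=ray(a,*pa); c2,r2=ray(b,*pb)
    s=np.linalg.lstsq(np.c_[r1,-r2],c2-c1,rcond=None)[0]
    P,Q=c1+s[0]*r1,c2+s[1]*r2; return (P+Q)/2,np.linalg.norm(P-Q)
E
python3 - <<'E'
from h import *
for n in('top','side'):
    d=grab(n,n+'0'); print(n,-d['R'].T@d['t'],d['R'][2],d['k1'])
o=env.get_obs(); print(o['time_s'],o['tcp_pos'],o['tcp_rot'])
E
```

```text
top [ 478.82564039    2.33236709 1043.60364515] [ 0.10762932 -0.01797264 -0.99402863] -0.03654883327347614
side [313.12410642 813.41409185 699.42998653] [ 0.24715582 -0.78483395 -0.5682866 ] -0.04098484363117286
0.1 [ 243.09910354 -575.44281465  301.92646838] [[ 9.21137965e-01  3.89235717e-01 -6.36803588e-04]
 [ 3.89236221e-01 -9.21137168e-01  1.21740397e-03]
 [-1.12726346e-04 -1.36926404e-03 -9.99999056e-01]]
```

View pics/top0.png

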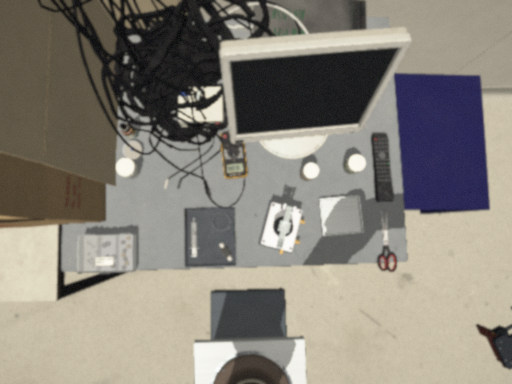

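View pics/side0.png

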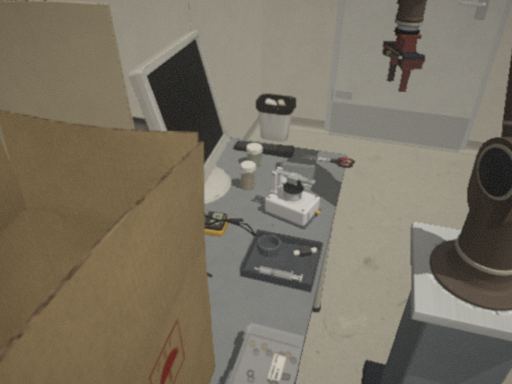

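The top view shows the reservoir at about (283,225), the aluminium tray at (341,215), jars at (311,171), (357,162) and (125,167), and the multimeter at (234,160). I'll zoom in on the reservoir in both views.

```bash
python3 - <<'E'
from h import *
a=cv2.imread('pics/top0.png')[150:275,250:375]; b=cv2.imread('pics/side0.png')[140:240,235:335]
a=cv2.resize(a,(500,500),interpolation=cv2.INTER_CUBIC)
b=cv2.resize(b,(500,500),interpolation=cv2.INTER_CUBIC)
# 400x500 each scale 
cv2.imwrite('pics/z.png',np.hstack([cv2.resize(a,(400,400)),cv2.resize(b,(400,400))]))
E
```

```text
(no output)
```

View pics/z.png

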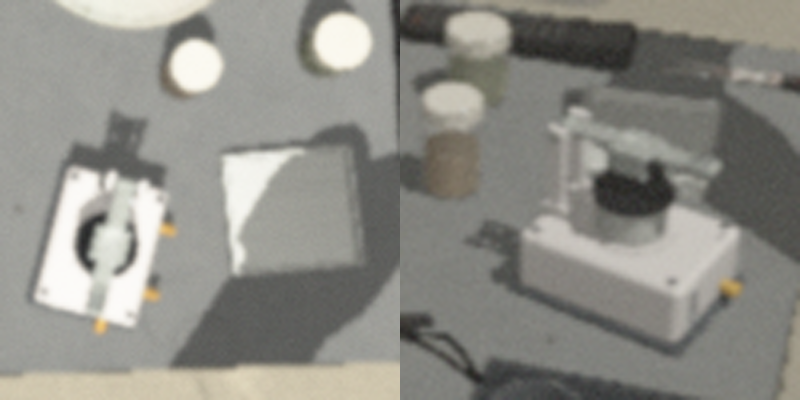

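The zoomed crop shows the hinge tower at the far end, at about (120,180) in the left panel, and the strap tip at the near end, at about (98,310). The black cap is in between and the tray spans (222–362, 145–275). Next I'll measure positions from these.

```bash
python3 - <<'E'
from h import *
d=load('top0'); s=load('side0')
L=lambda u,v:(250+u/3.2-.34,150+v/3.2-.34)
S=lambda u,v:(235+(u-400)/4-.37,140+v/4-.37)
c=[onz(d,*L(*p),50)[:2] for p in [(75,167),(170,190),(135,327),(35,300)]]
print('tank',np.round(c),np.mean(c,0), [np.linalg.norm(c[i]-c[i-1]).round() for i in range(4)])
img=d['pixels']; hsv=cv2.cvtColor(img,cv2.COLOR_RGB2HSV)
m=((img.min(2)>190)).astype(np.uint8); m[:, :255]=0; m[:,306:]=0; m[:195]=0; m[255:]=0
m=cv2.morphologyEx(m,cv2.MORPH_CLOSE,np.ones((15,15)))
cs=max(cv2.findContours(m,0,2)[0],key=cv2.contourArea)
P=np.array([onz(d,*p,50)[:2] for p in cs[:,0].astype(float)],np.float32)
print('rect',cv2.minAreaRect(P), cv2.boxPoints(cv2.minAreaRect(P)))
for n,p in dict(tip=(98,312),strapmid=(110,242),hinge=(124,182)).items(): print(n,onz(d,*L(*p),116))
print('cap',onz(d,*L(107,243),84))
t=[onz(d,*L(*p),16)[:2] for p in [(222,156),(353,145),(363,262),(235,275)]]
print('tray',np.round(t),np.mean(t,0),[np.linalg.norm(t[i]-t[i-1]).round() for i in range(4)])
print('sidetip',tri(d,L(98,312),s,S(718,165)), 'hinge',tri(d,L(124,182),s,S(575,118)))
print('jars',onz(d,*L(195,66),77),onz(d,*L(342,42),64))
E
```

```text
tank [[ 544.  -80.]
 [ 521. -164.]
 [ 403. -128.]
 [ 428.  -42.]] [ 473.93085539 -103.37388291] [np.float64(121.0), np.float64(86.0), np.float64(124.0), np.float64(90.0)]
rect ((474.89630126953125, -101.89732360839844), (90.51934051513672, 125.02948760986328), 73.61225891113281) [[ 402.1519   -127.68062 ]
 [ 522.1019   -162.95596 ]
 [ 547.64075   -76.11403 ]
 [ 427.69067   -40.838684]]
tip [420.69076455 -89.67195383 116.        ]
strapmid [ 477.04850613 -101.47021482  116.        ]
hinge [ 525.83020731 -114.78739147  116.        ]
cap [ 476.21401349 -102.47704292   84.        ]
tray [[ 552. -218.]
 [ 559. -340.]
 [ 452. -343.]
 [ 444. -225.]] [ 502.01374176 -281.69308747] [np.float64(109.0), np.float64(122.0), np.float64(107.0), np.float64(118.0)]
sidetip (array([418.68540312, -90.01245881, 116.06416668]), np.float64(4.065749245242857)) hinge (array([ 521.75169915, -115.33667747,  117.98927439]), np.float64(8.112447031544933))
jars [ 626.88778481 -185.36663237   77.        ] [ 647.36797428 -319.86859754   64.        ]
```

```bash
cat >> h.py <<'E'
def delta(target,yaw=None):
    o=env.get_obs(); R=np.array(o['tcp_rot']); p=np.array(o['tcp_pos'])
    print('t',round(o['time_s'],2),'pos',p.round(1),'yaw x',np.degrees(np.arctan2(R[1,0],R[0,0])).round(2),'zax',R[:,2].round(3),'F',np.round(o['wrist_force'],1),'gap',np.round(o['finger_gap'],1),'gf',o['grasp_force'])
    print('delta tool units',(R.T@(np.array(target)-p)/40).round(3))
E
python3 - <<'E'
from h import *
d=load('top0'); s=load('side0')
for n,a,b in [('BR',(355,130),(228,135)),('TR',(410,35),(198,36)),('TL',(222,50),(132,72))]: print(n,tri(d,a,s,b))
# strap edges: gray strap on black cap / white; print rows of top image
im=cv2.cvtColor(d['pixels'],cv2.COLOR_RGB2GRAY)
for r in range(206,250,3): print(r,im[r,266:300])
E
```

```text
BR (array([ 733.36767337, -312.28602516,   92.33779753]), np.float64(3.380164028492887))
TR (array([ 836.53788478, -338.53466821,  390.96357547]), np.float64(20.068709822097443))
TL (array([818.0625655 ,  38.31333984, 401.12250744]), np.float64(6.067179149593099))
206 [155 140 126 139 183 222 226 225 235 245 248 249 249 243 217 170 178 224
 238 229 202 186 181 173 162 150 140 155 177 177 146 109  97  97]
209 [147 125 129 173 224 245 248 249 250 249 250 249 247 238 223 194 186 200
 201 192 196 211 212 214 211 205 203 231 243 239 232 223 209 186]
212 [130 125 161 218 242 248 250 249 249 247 240 225 204 191 176 171 166 163
 167 189 205 214 216 216 223 224 230 241 248 249 248 245 231 199]
215 [119 153 207 239 248 249 249 246 231 197 180 171 167 163 160 152 152 160
 182 200 212 214 216 211 198 209 235 247 250 250 249 249 249 246]
218 [144 198 235 247 250 249 248 238 208 164 133 107  85  62  53  55  86 141
 186 208 213 214 210 195 180 186 219 242 249 250 250 249 248 235]
221 [187 231 245 250 250 249 243 213 140  82  52  49  58 111 168 195 206 221
 229 232 229 224 206 160 119 124 180 234 24
[... 609 characters left out ...]
51 251 250 251 251 251 250 248 245 231 207 204 214 218 219 219
 219 213 207 217 234 244 249 250 250 249 243 223 170 125 116 124]
239 [250 251 251 250 250 251 251 251 251 251 249 242 222 202 198 195 200 213
 233 246 250 250 250 250 250 250 250 247 233 194 148 125 122 138]
242 [249 250 251 250 251 251 251 251 251 250 244 223 188 180 179 175 186 222
 243 249 250 250 250 250 250 250 248 239 215 194 183 181 178 172]
245 [217 229 236 239 243 245 248 249 248 245 228 194 176 176 170 176 205 237
 248 250 251 251 250 249 249 248 239 214 175 158 158 156 157 156]
248 [157 154 153 154 150 150 153 161 168 175 176 174 181 191 200 218 235 244
 248 249 250 249 245 226 202 204 197 178 159 152 158 158 160 158]
```

Call:
{"fn": "arm_command", "kwargs": {
  "increments": [
    {"offset": [0, 0, 0], "angular": [0, 0, 0.217], "gripper": -1},
    {"offset": [0, 0, 0], "angular": [0, 0, 0.217], "gripper": -1},
    {"offset": [0, 0, 0], "angular": [0, 0, 0.217], "gripper": -1},
    {"offset": [0, 0, 0], "angular": [0, 0, 0.217], "gripper": -1},
    {"offset": [0, 0, 0], "angular": [0, 0, 0.217], "gripper": -1},
    {"offset": [0, 0, 0], "angular": [0, 0, 0.217], "gripper": -1},
    {"offset": [0.3, -0.8, 0], "angular": [0, 0, 0], "gripper": -1},
    {"offset": [0.3, -0.8, 0], "angular": [0, 0, 0], "gripper": -1}
  ],
  "grip_force": 10
}}

```text
time_s: 0.77
tcp_pos: [282.8, -521.3, 301.9]
tcp_rot: [[0.959, -0.283, -0.001], [-0.283, -0.959, 0.0], [-0.001, 0.0, -1.0]]
wrist_force: [1.3, -0.1, 0.1]
finger_gap: 88.1
grasp_force: 0.0
```

```bash
python3 - <<'E'
from h import *
d=load('top0')
a=onz(d,279.7,245,118);b=onz(d,288,216,117);print(a,b,np.degrees(np.arctan2(*(b-a)[1::-1])))
delta([432,-89,215])
E
```

```text
[426.40943462 -88.14293203 118.        ] [ 500.9888586  -112.65218737  117.        ] -18.19222656241967
t 0.77 pos [ 282.8 -521.3  301.9] yaw x -16.44 zax [-0.001  0.    -1.   ] F [ 1.3 -0.1  0.1] gap 88.1 gf 0.0
delta tool units [  0.523 -11.421   2.169]
```

Call:
{"fn": "arm_command", "kwargs": {
  "increments": [
    {"offset": [0, -0.95, 0], "angular": [0, 0, 0], "gripper": -1},
    {"offset": [0, -0.95, 0], "angular": [0, 0, 0], "gripper": -1},
    {"offset": [0, -0.95, 0], "angular": [0, 0, 0], "gripper": -1},
    {"offset": [0, -0.95, 0], "angular": [0, 0, 0], "gripper": -1},
    {"offset": [0, -0.95, 0], "angular": [0, 0, 0], "gripper": -1},
    {"offset": [0, -0.95, 0], "angular": [0, 0, 0], "gripper": -1},
    {"offset": [0, -0.95, 0], "angular": [0, 0, 0], "gripper": -1},
    {"offset": [0, -0.95, 0], "angular": [0, 0, 0], "gripper": -1}
  ]
}}

```text
time_s: 1.43
tcp_pos: [368.6, -227.1, 302.6]
tcp_rot: [[0.96, -0.278, -0.0], [-0.278, -0.96, -0.0], [-0.0, 0.0, -1.0]]
wrist_force: [1.0, -0.5, 0.3]
finger_gap: 87.7
grasp_force: 0.0
```

Call:
{"fn": "arm_command", "kwargs": {
  "increments": [
    {"offset": [0.14, -0.94, 0], "angular": [0, 0, 0.01], "gripper": -1},
    {"offset": [0.14, -0.94, 0], "angular": [0, 0, 0], "gripper": -1},
    {"offset": [0.14, -0.94, 0], "angular": [0, 0, 0], "gripper": -1},
    {"offset": [0.14, -0.94, 0.2], "angular": [0, 0, 0], "gripper": -1},
    {"offset": [0, 0, 0.6], "angular": [0, 0, 0], "gripper": -1},
    {"offset": [0, 0, 0.7], "angular": [0, 0, 0], "gripper": -1},
    {"offset": [0, 0, 0.5], "angular": [0, 0, 0], "gripper": -1},
    {"offset": [0, 0, 0], "angular": [0, 0, 0], "gripper": -1}
  ]
}}

```text
time_s: 2.1
tcp_pos: [430.4, -90.4, 219.2]
tcp_rot: [[0.959, -0.282, -0.007], [-0.282, -0.959, 0.001], [-0.007, 0.001, -1.0]]
wrist_force: [-1.5, -0.2, 0.1]
finger_gap: 87.9
grasp_force: 0.0
```

```bash
python3 - <<'E'
from h import *
delta([432,-89,175])
s=grab('side','side1'); d=grab('top','top1')
a=d['pixels'][185:265,235:335,::-1]; b=s['pixels'][130:230,240:340,::-1]
cv2.imwrite('pics/z1.png',np.hstack([cv2.resize(a,(400,400),interpolation=2)*1,cv2.resize(b,(400,400),interpolation=2)]))
E
```

```text
t 2.1 pos [430.4 -90.4 219.2] yaw x -16.4 zax [-0.007  0.001 -1.   ] F [-1.5 -0.2  0.1] gap 87.9 gf 0.0
delta tool units [ 0.035 -0.045  1.104]
```

View pics/z1.png

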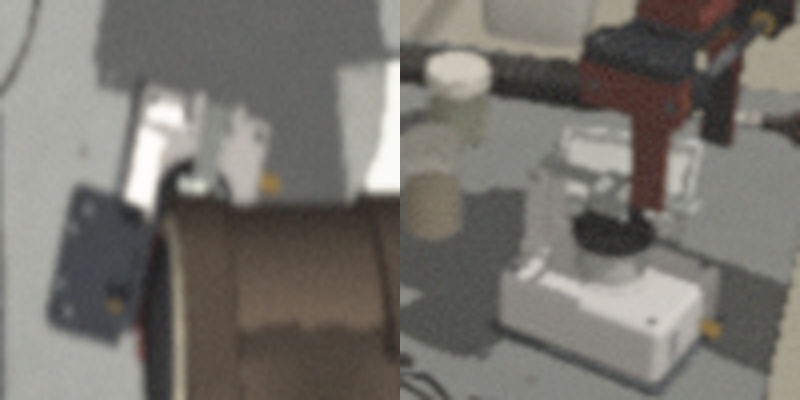

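The fingers are on either side of the strap tip. I'll lower and close.

Call:
{"fn": "arm_command", "kwargs": {
  "increments": [
    {"offset": [0.03, -0.04, 0.6], "angular": [0, 0, 0], "gripper": -1},
    {"offset": [0, 0, 0.5], "angular": [0, 0, 0], "gripper": -1},
    {"offset": [0, 0, 0], "angular": [0, 0, 0], "gripper": 1},
    {"offset": [0, 0, 0], "angular": [0, 0, 0], "gripper": 1},
    {"offset": [0, 0, 0], "angular": [0, 0, 0], "gripper": 1},
    {"offset": [0, 0, 0], "angular": [0, 0, 0], "gripper": 1},
    {"offset": [0, 0, 0], "angular": [0, 0, 0], "gripper": 1},
    {"offset": [0, 0, 0], "angular": [0, 0, 0], "gripper": 1}
  ],
  "grip_force": 10
}}

```text
time_s: 2.87
tcp_pos: [434.6, -89.9, 179.6]
tcp_rot: [[0.959, -0.283, 0.002], [-0.283, -0.959, -0.0], [0.002, -0.0, -1.0]]
wrist_force: [0.6, 0.1, -0.9]
finger_gap: 51.4
grasp_force: 0.0
```

Call:
{"fn": "arm_command", "kwargs": {
  "increments": [
    {"offset": [0, 0, 0], "angular": [0, 0, 0], "gripper": 1},
    {"offset": [0, 0, 0], "angular": [0, 0, 0], "gripper": 1},
    {"offset": [0, 0, 0], "angular": [0, 0, 0], "gripper": 1},
    {"offset": [0, 0, 0], "angular": [0, 0, 0], "gripper": 1}
  ]
}}

```text
time_s: 3.2
tcp_pos: [434.2, -89.8, 178.7]
tcp_rot: [[0.959, -0.283, -0.0], [-0.283, -0.959, -0.0], [-0.0, 0.0, -1.0]]
wrist_force: [-0.4, 0.3, 0.7]
finger_gap: 24.7
grasp_force: 0.0
```

Call:
{"fn": "arm_command", "kwargs": {
  "increments": [
    {"offset": [-0.03, 0, 0.08], "angular": [0, 0, 0], "gripper": 1},
    {"offset": [0, 0, 0], "angular": [0, 0, 0], "gripper": 1},
    {"offset": [0, 0, 0], "angular": [0, 0, 0], "gripper": 1},
    {"offset": [0, 0, 0], "angular": [0, 0, 0], "gripper": 1}
  ]
}}

```text
time_s: 3.53
tcp_pos: [433.9, -88.2, 175.4]
tcp_rot: [[0.959, -0.282, 0.002], [-0.282, -0.959, 0.001], [0.001, -0.002, -1.0]]
wrist_force: [2.7, 4.3, -1.3]
finger_gap: 16.1
grasp_force: 10.0
```

```bash
python3 - <<'E'
from h import *
delta([432,-89,175])
o=env.get_obs(); p=np.array(o['tcp_pos']); R=np.array(o['tcp_rot'])
# circle in tool axes x,-z, steps of 0.1 rad
th=np.arange(0,2.86,.1); X=-98*np.cos(th); Z=98*np.sin(th)
print(np.c_[th[1:],np.diff(X)/40,-np.diff(Z)/40].round(2).tolist())
E
```

```text
t 3.53 pos [433.9 -88.2 175.4] yaw x -16.4 zax [ 0.002  0.001 -1.   ] F [ 2.7  4.3 -1.3] gap 16.1 gf 10.000042570754886
delta tool units [-0.04   0.033  0.01 ]
[[0.1, 0.01, -0.24], [0.2, 0.04, -0.24], [0.3, 0.06, -0.24], [0.4, 0.08, -0.23], [0.5, 0.11, -0.22], [0.6, 0.13, -0.21], [0.7, 0.15, -0.19], [0.8, 0.17, -0.18], [0.9, 0.18, -0.16], [1.0, 0.2, -0.14], [1.1, 0.21, -0.12], [1.2, 0.22, -0.1], [1.3, 0.23, -0.08], [1.4, 0.24, -0.05], [1.5, 0.24, -0.03], [1.6, 0.24, -0.01], [1.7, 0.24, 0.02], [1.8, 0.24, 0.04], [1.9, 0.24, 0.07], [2.0, 0.23, 0.09], [2.1, 0.22, 0.11], [2.2, 0.2, 0.13], [2.3, 0.19, 0.15], [2.4, 0.17, 0.17], [2.5, 0.16, 0.19], [2.6, 0.14, 0.2], [2.7, 0.12, 0.22], [2.8, 0.09, 0.23]]
```

Gripped with a 16.1 mm gap. Now I'll swing the strap along the arc.

Call:
{"fn": "arm_command", "kwargs": {
  "increments": [
    {"offset": [0.01, 0, -0.24], "angular": [0, 0, 0], "gripper": 1},
    {"offset": [0.04, 0, -0.24], "angular": [0, 0, 0], "gripper": 1},
    {"offset": [0.06, 0, -0.24], "angular": [0, 0, 0], "gripper": 1},
    {"offset": [0.08, 0, -0.23], "angular": [0, 0, 0], "gripper": 1},
    {"offset": [0.11, 0, -0.22], "angular": [0, 0, 0], "gripper": 1},
    {"offset": [0.13, 0, -0.21], "angular": [0, 0, 0], "gripper": 1},
    {"offset": [0, 0, 0], "angular": [0, 0, 0], "gripper": 1}
  ]
}}

```text
time_s: 4.12
tcp_pos: [450.6, -93.2, 231.6]
tcp_rot: [[0.959, -0.283, 0.002], [-0.283, -0.959, 0.001], [0.001, -0.002, -1.0]]
wrist_force: [0.6, 4.8, 2.2]
finger_gap: 15.9
grasp_force: 10.0
```

Call:
{"fn": "arm_command", "kwargs": {
  "increments": [
    {"offset": [0.15, 0, -0.19], "angular": [0, 0, 0], "gripper": 1},
    {"offset": [0.17, 0, -0.18], "angular": [0, 0, 0], "gripper": 1},
    {"offset": [0.18, 0, -0.16], "angular": [0, 0, 0], "gripper": 1},
    {"offset": [0.2, 0, -0.14], "angular": [0, 0, 0], "gripper": 1},
    {"offset": [0.21, 0, -0.12], "angular": [0, 0, 0], "gripper": 1},
    {"offset": [0.22, 0, -0.1], "angular": [0, 0, 0], "gripper": 1},
    {"offset": [0.23, 0, -0.08], "angular": [0, 0, 0], "gripper": 1},
    {"offset": [0.24, 0, -0.05], "angular": [0, 0, 0], "gripper": 1}
  ]
}}

```text
time_s: 4.78
tcp_pos: [510.7, -111.1, 270.7]
tcp_rot: [[0.959, -0.282, -0.002], [-0.282, -0.959, 0.002], [-0.002, -0.001, -1.0]]
wrist_force: [-0.1, 5.7, -1.2]
finger_gap: 15.7
grasp_force: 10.0
```

Call:
{"fn": "arm_command", "kwargs": {
  "increments": [
    {"offset": [0.24, 0, -0.03], "angular": [0, 0, 0], "gripper": 1},
    {"offset": [0.24, 0, -0.01], "angular": [0, 0, 0], "gripper": 1},
    {"offset": [0.24, 0, 0.02], "angular": [0, 0, 0], "gripper": 1},
    {"offset": [0.24, 0, 0.04], "angular": [0, 0, 0], "gripper": 1},
    {"offset": [0.24, 0, 0.07], "angular": [0, 0, 0], "gripper": 1},
    {"offset": [0.23, 0, 0.09], "angular": [0, 0, 0], "gripper": 1},
    {"offset": [0, 0, 0], "angular": [0, 0, 0], "gripper": 1}
  ]
}}

```text
time_s: 5.37
tcp_pos: [567.7, -128.1, 263.4]
tcp_rot: [[0.959, -0.283, 0.002], [-0.283, -0.959, 0.001], [0.001, -0.001, -1.0]]
wrist_force: [1.3, 4.0, 1.4]
finger_gap: 15.9
grasp_force: 10.0
```

Call:
{"fn": "arm_command", "kwargs": {
  "increments": [
    {"offset": [0.22, 0, 0.11], "angular": [0, 0, 0], "gripper": 1},
    {"offset": [0.2, 0, 0.13], "angular": [0, 0, 0], "gripper": 1},
    {"offset": [0.19, 0, 0.15], "angular": [0, 0, 0], "gripper": 1},
    {"offset": [0.17, 0, 0.17], "angular": [0, 0, 0], "gripper": 1},
    {"offset": [0.16, 0, 0.19], "angular": [0, 0, 0], "gripper": 1},
    {"offset": [0.14, 0, 0.2], "angular": [0, 0, 0], "gripper": 1},
    {"offset": [0.12, 0, 0.22], "angular": [0, 0, 0], "gripper": 1},
    {"offset": [0.09, 0, 0.23], "angular": [0, 0, 0], "gripper": 1}
  ]
}}

```text
time_s: 6.03
tcp_pos: [617.9, -143.1, 208.5]
tcp_rot: [[0.959, -0.283, 0.005], [-0.283, -0.959, -0.0], [0.005, -0.001, -1.0]]
wrist_force: [5.9, 2.6, 3.3]
finger_gap: 15.4
grasp_force: 10.0
```

Call:
{"fn": "arm_command", "kwargs": {
  "increments": [
    {"offset": [0, 0, 0], "angular": [0, 0, 0], "gripper": 1},
    {"offset": [0, 0, 0], "angular": [0, 0, 0], "gripper": -0.5},
    {"offset": [0, 0, 0], "angular": [0, 0, 0], "gripper": -0.5},
    {"offset": [0, 0, 0], "angular": [0, 0, 0], "gripper": -0.5},
    {"offset": [0, 0, 0], "angular": [0, 0, 0], "gripper": -0.5},
    {"offset": [0, 0, 0], "angular": [0, 0, 0], "gripper": -0.5}
  ]
}}

```text
time_s: 6.53
tcp_pos: [615.0, -143.7, 208.1]
tcp_rot: [[0.959, -0.284, -0.001], [-0.284, -0.959, -0.0], [-0.0, 0.001, -1.0]]
wrist_force: [-0.0, 0.2, -0.2]
finger_gap: 45.9
grasp_force: 0.0
```

Call:
{"fn": "arm_command", "kwargs": {
  "increments": [
    {"offset": [0, 0, -0.9], "angular": [0, 0, 0], "gripper": -0.5},
    {"offset": [0, 0, -0.9], "angular": [0, 0, 0], "gripper": -0.5},
    {"offset": [0, 0.9, -0.3], "angular": [0, 0, 0], "gripper": -1},
    {"offset": [0, 0.9, 0], "angular": [0, 0, 0], "gripper": -1},
    {"offset": [0, 0.9, 0], "angular": [0, 0, 0], "gripper": -1},
    {"offset": [0, 0.9, 0], "angular": [0, 0, 0], "gripper": -1},
    {"offset": [-0.9, 0.5, 0], "angular": [0, 0, 0], "gripper": -1},
    {"offset": [-0.9, 0.5, 0], "angular": [0, 0, 0], "gripper": -1}
  ]
}}

```text
time_s: 7.2
tcp_pos: [492.8, -301.3, 291.2]
tcp_rot: [[0.958, -0.285, -0.001], [-0.285, -0.958, 0.0], [-0.001, 0.0, -1.0]]
wrist_force: [-0.3, -0.4, 0.3]
finger_gap: 87.8
grasp_force: 0.0
```

```bash
python3 - <<'E'
from h import *
delta([476,-102,260])
s=grab('side','side2'); d=grab('top','top2')
a=d['pixels'][175:255,245:325,::-1]; b=s['pixels'][130:230,240:340,::-1]
cv2.imwrite('pics/z2.png',np.hstack([cv2.resize(a,(400,400),interpolation=2)*1,cv2.resize(b,(400,400),interpolation=2)]))
E
```

```text
t 7.2 pos [ 492.8 -301.3  291.2] yaw x -16.57 zax [-0.001  0.    -1.   ] F [-0.3 -0.4  0.3] gap 87.8 gf 0.0
delta tool units [-1.821 -4.656  0.78 ]
```

View pics/z2.png

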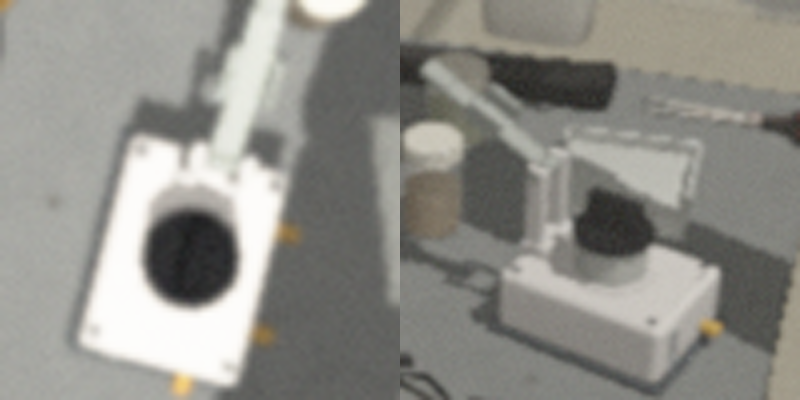

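The strap is folded back and the cap is fully visible: its disc is centred near (190,256) in the left panel, with the wing along the strap. I'll measure the cap and the strap tip.

```bash
python3 - <<'E'
from h import *
s=load('side2'); d=load('top2')
g=cv2.cvtColor(d['pixels'],cv2.COLOR_RGB2GRAY)
m=(g<110).astype(np.uint8); m2=np.zeros_like(m); m2[212:240,270:296]=m[212:240,270:296]
n,l,st,ce=cv2.connectedComponentsWithStats(m2); i=1+st[1:,4].argmax(); print(st[i],ce[i])
c=cv2.findContours((l==i).astype(np.uint8),0,1)[0][0]; e=cv2.minEnclosingCircle(c); print(e)
for p in (ce[i],e[0]): print(onz(d,*p,84),onz(d,*p,95))
# strap tip height via ray meeting vertical plane through strap line
u=np.array([.9588,-.284]); n=np.array([.284,.9588])
for px in [(247,147)]:
    C,r=ray(s,*px); h=np.array([476,-102]); k=n@(h-C[:2])/(n@r[:2]); P=C+k*r; print('tip end',P,(P[:2]-h)@u-52, np.pi-np.arctan2(P[2]-114,(P[:2]-h)@u-52))
E
```

```text
[274 217  18  19 278] [282.70503597 225.78417266]
((282.5769348144531, 225.8076934814453), 9.506399154663086)
[ 475.73998231 -101.39434381   84.        ] [ 475.77535341 -100.20531767   95.        ]
[ 475.68600717 -101.04456419   84.        ] [475.72199699 -99.8595476   95.        ]
tip end [ 614.29215047 -142.96263114  155.35396565] 92.22790111729739 2.720079340397317
```

Call:
{"fn": "arm_command", "kwargs": {
  "increments": [
    {"offset": [-0.36, -0.94, 0], "angular": [0, 0, 0], "gripper": -1},
    {"offset": [-0.36, -0.94, 0], "angular": [0, 0, 0], "gripper": -1},
    {"offset": [-0.36, -0.94, 0], "angular": [0, 0, 0], "gripper": -1},
    {"offset": [-0.36, -0.94, 0], "angular": [0, 0, 0], "gripper": -0.6},
    {"offset": [-0.37, -0.92, 0], "angular": [0, 0, 0], "gripper": -0.4},
    {"offset": [0, 0, 0.6], "angular": [0, 0, 0], "gripper": -0.4},
    {"offset": [0, 0, 0.6], "angular": [0, 0, 0], "gripper": -0.4},
    {"offset": [0, 0, 0], "angular": [0, 0, 0], "gripper": -0.4}
  ]
}}

```text
time_s: 7.97
tcp_pos: [475.9, -98.1, 241.3]
tcp_rot: [[0.96, -0.281, -0.005], [-0.281, -0.96, 0.001], [-0.005, 0.001, -1.0]]
wrist_force: [-0.1, -0.2, -0.6]
finger_gap: 62.1
grasp_force: 0.0
```

```bash
python3 - <<'E'
from h import *
delta([476.7,-101.2,168])
E
```

```text
t 7.97 pos [475.9 -98.1 241.3] yaw x -16.33 zax [-0.005  0.001 -1.   ] F [-0.1 -0.2 -0.6] gap 62.1 gf 0.0
delta tool units [0.049 0.067 1.832]
```

Call:
{"fn": "arm_command", "kwargs": {
  "increments": [
    {"offset": [0.03, 0.06, 0.5], "angular": [0, 0, 0], "gripper": -0.4},
    {"offset": [0, 0, 0.5], "angular": [0, 0, 0], "gripper": -0.4},
    {"offset": [0, 0, 0.4], "angular": [0, 0, 0], "gripper": -0.4},
    {"offset": [0, 0, 0.25], "angular": [0, 0, 0], "gripper": -0.4},
    {"offset": [0, 0, 0], "angular": [0, 0, 0], "gripper": -0.4},
    {"offset": [0, 0, 0], "angular": [0, 0, 0], "gripper": -0.4}
  ]
}}

```text
time_s: 8.47
tcp_pos: [478.4, -102.1, 178.7]
tcp_rot: [[0.959, -0.284, -0.0], [-0.284, -0.959, 0.0], [-0.0, 0.0, -1.0]]
wrist_force: [0.0, 0.0, 0.4]
finger_gap: 61.6
grasp_force: 0.0
```

```bash
python3 - <<'E'
from h import *
delta([476.7,-101.2,168])
E
```

```text
t 8.47 pos [ 478.4 -102.1  178.7] yaw x -16.48 zax [-0.  0. -1.] F [0.  0.  0.4] gap 61.6 gf 0.0
delta tool units [-0.048 -0.009  0.268]
```

Call:
{"fn": "arm_command", "kwargs": {
  "increments": [
    {"offset": [-0.02, 0, 0.15], "angular": [0, 0, 0], "gripper": -0.4},
    {"offset": [-0.02, 0, 0.12], "angular": [0, 0, 0], "gripper": -0.4},
    {"offset": [0, 0, 0], "angular": [0, 0, 0], "gripper": 1},
    {"offset": [0, 0, 0], "angular": [0, 0, 0], "gripper": 1},
    {"offset": [0, 0, 0], "angular": [0, 0, 0], "gripper": 1},
    {"offset": [0, 0, 0], "angular": [0, 0, 0], "gripper": 1},
    {"offset": [0, 0, 0], "angular": [0, 0, 0], "gripper": 1},
    {"offset": [0, 0, 0], "angular": [0, 0, 0], "gripper": 1}
  ],
  "grip_force": 20
}}

```text
time_s: 9.13
tcp_pos: [476.7, -101.5, 167.6]
tcp_rot: [[0.959, -0.283, 0.0], [-0.283, -0.959, -0.0], [0.0, -0.0, -1.0]]
wrist_force: [0.7, -0.2, 0.6]
finger_gap: 25.2
grasp_force: 0.0
```

Call:
{"fn": "arm_command", "kwargs": {
  "increments": [
    {"offset": [0, 0, 0], "angular": [0, 0, 0], "gripper": 1},
    {"offset": [0, 0, 0], "angular": [0, 0, 0], "gripper": 1},
    {"offset": [0, 0, 0], "angular": [0, 0, 0], "gripper": 1},
    {"offset": [0, 0, 0], "angular": [0, 0, 0], "gripper": 1}
  ]
}}

```text
time_s: 9.47
tcp_pos: [476.7, -101.4, 167.5]
tcp_rot: [[0.959, -0.283, 0.0], [-0.283, -0.959, -0.0], [0.0, 0.0, -1.0]]
wrist_force: [-1.1, 0.7, 0.0]
finger_gap: 11.8
grasp_force: 20.0
```

```bash
python3 - <<'E'
from h import *
delta([476.7,-101.2,168]); print(env.get_obs()['joint_pos'],env.get_obs()['moment'])
E
```

```text
t 9.47 pos [ 476.7 -101.4  167.5] yaw x -16.45 zax [ 0. -0. -1.] F [-1.1  0.7  0. ] gap 11.8 gf 20.000009536743164
delta tool units [-0.001 -0.006 -0.012]
[ 0.31539994  0.3665375  -0.24942774  2.04886003  0.13150807  0.7407916
 -1.87330524] [ 0.06184058  0.00248734 -0.02275188]
```

Call:
{"fn": "arm_command", "kwargs": {
  "increments": [
    {"offset": [0, 0, 0], "angular": [0, 0, -0.15], "gripper": 1},
    {"offset": [0, 0, 0], "angular": [0, 0, -0.2], "gripper": 1},
    {"offset": [0, 0, 0], "angular": [0, 0, -0.2], "gripper": 1},
    {"offset": [0, 0, 0], "angular": [0, 0, -0.2], "gripper": 1},
    {"offset": [0, 0, 0], "angular": [0, 0, -0.2], "gripper": 1},
    {"offset": [0, 0, 0], "angular": [0, 0, -0.2], "gripper": 1},
    {"offset": [0, 0, 0], "angular": [0, 0, -0.2], "gripper": 1},
    {"offset": [0, 0, 0], "angular": [0, 0, -0.15], "gripper": 1}
  ]
}}

```text
time_s: 10.13
tcp_pos: [476.7, -101.0, 167.5]
tcp_rot: [[0.876, 0.483, 0.0], [0.483, -0.876, 0.001], [0.0, -0.0, -1.0]]
wrist_force: [-1.2, 3.2, 1.2]
finger_gap: 11.8
grasp_force: 20.0
```

Call:
{"fn": "arm_command", "kwargs": {
  "increments": [
    {"offset": [0, 0, 0], "angular": [0, 0, -0.2], "gripper": 1},
    {"offset": [0, 0, 0], "angular": [0, 0, -0.2], "gripper": 1},
    {"offset": [0, 0, 0], "angular": [0, 0, -0.2], "gripper": 1},
    {"offset": [0, 0, 0], "angular": [0, 0, -0.2], "gripper": 1},
    {"offset": [0, 0, 0], "angular": [0, 0, -0.2], "gripper": 1},
    {"offset": [0, 0, 0], "angular": [0, 0, -0.2], "gripper": 1},
    {"offset": [0, 0, 0], "angular": [0, 0, -0.2], "gripper": 1},
    {"offset": [0, 0, 0], "angular": [0, 0, -0.1], "gripper": 1}
  ]
}}

```text
time_s: 10.8
tcp_pos: [475.2, -98.8, 167.6]
tcp_rot: [[0.277, 0.961, -0.004], [0.961, -0.277, 0.003], [0.002, -0.004, -1.0]]
wrist_force: [-8.7, 9.3, 14.1]
finger_gap: 12.2
grasp_force: 20.1
```

Call:
{"fn": "arm_command", "kwargs": {
  "increments": [
    {"offset": [0, 0, 0], "angular": [0, 0, 0], "gripper": 1},
    {"offset": [0, 0, -0.2], "angular": [0, 0, 0], "gripper": 1},
    {"offset": [0, 0, -0.3], "angular": [0, 0, 0], "gripper": 1},
    {"offset": [0, 0, -0.3], "angular": [0, 0, 0], "gripper": 1}
  ]
}}

```text
time_s: 11.13
tcp_pos: [476.3, -101.0, 199.7]
tcp_rot: [[0.282, 0.959, -0.001], [0.959, -0.282, 0.001], [0.0, -0.001, -1.0]]
wrist_force: [-0.7, 0.2, -0.6]
finger_gap: 11.5
grasp_force: 20.0
```

```bash
python3 - <<'E'
from h import *
delta([502,-282,230])
E
```

```text
t 11.13 pos [ 476.3 -101.   199.7] yaw x 73.59 zax [-0.001  0.001 -1.   ] F [-0.7  0.2 -0.6] gap 11.5 gf 19.999351501464844
delta tool units [-4.158  1.894 -0.761]
```

Call:
{"fn": "arm_command", "kwargs": {
  "increments": [
    {"offset": [0, 0, -0.6], "angular": [0, 0, 0], "gripper": 1},
    {"offset": [0, 0, -0.6], "angular": [0, 0, 0], "gripper": 1},
    {"offset": [-0.5, 0.25, 0], "angular": [0, 0, 0], "gripper": 1},
    {"offset": [-0.8, 0.35, 0], "angular": [0, 0, 0], "gripper": 1},
    {"offset": [-0.8, 0.35, 0], "angular": [0, 0, 0], "gripper": 1},
    {"offset": [-0.8, 0.35, 0], "angular": [0, 0, 0], "gripper": 1},
    {"offset": [-0.8, 0.35, 0], "angular": [0, 0, 0], "gripper": 1},
    {"offset": [-0.45, 0.2, 0], "angular": [0, 0, 0], "gripper": 1}
  ]
}}

```text
time_s: 11.8
tcp_pos: [500.0, -286.9, 248.2]
tcp_rot: [[0.288, 0.958, 0.0], [0.958, -0.288, -0.003], [-0.003, 0.001, -1.0]]
wrist_force: [0.3, -0.8, -0.2]
finger_gap: 11.6
grasp_force: 20.0
```

Call:
{"fn": "arm_command", "kwargs": {
  "increments": [
    {"offset": [0, 0, 0.5], "angular": [0, 0, 0], "gripper": 1},
    {"offset": [0, 0, 0.6], "angular": [0, 0, 0], "gripper": 1},
    {"offset": [0, 0, 0.6], "angular": [0, 0, 0], "gripper": 1},
    {"offset": [0, 0, 0.4], "angular": [0, 0, 0], "gripper": 1},
    {"offset": [0, 0, 0], "angular": [0, 0, 0], "gripper": 1},
    {"offset": [0, 0, 0], "angular": [0, 0, 0], "gripper": 1}
  ]
}}

```text
time_s: 12.3
tcp_pos: [500.3, -282.0, 163.6]
tcp_rot: [[0.284, 0.959, -0.001], [0.959, -0.284, 0.0], [-0.0, -0.001, -1.0]]
wrist_force: [-0.1, -0.1, 0.0]
finger_gap: 11.9
grasp_force: 20.0
```

```bash
python3 - <<'E'
from h import *
delta([502,-282,115])
s=grab('side','side3'); d=grab('top','top3')
a=d['pixels'][150:260,265:375,::-1]; b=s['pixels'][100:200,260:360,::-1]
cv2.imwrite('pics/z3.png',np.hstack([cv2.resize(a,(400,400),interpolation=2),cv2.resize(b,(400,400),interpolation=2)]))
E
```

```text
t 12.3 pos [ 500.3 -282.   163.6] yaw x 73.52 zax [-0.001  0.    -1.   ] F [-0.1 -0.1  0. ] gap 11.9 gf 19.9992173910141
delta tool units [0.012 0.041 1.215]
```

View pics/z3.png

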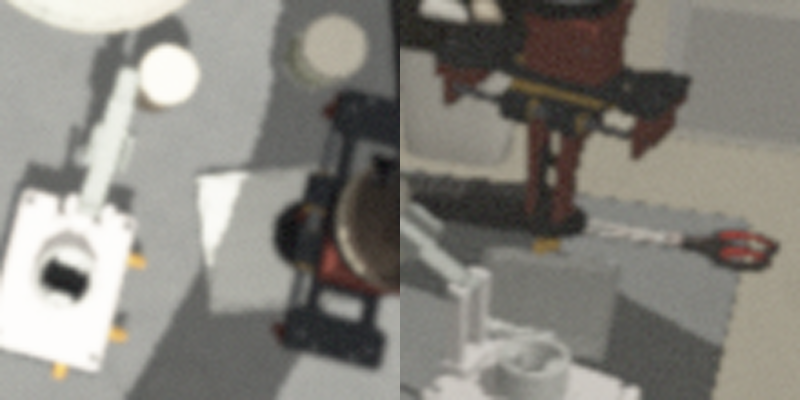

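The neck is empty and the cap hangs upright above the tray, with its brass foot at (545,245) in the right panel. I'll lower it gently.

Call:
{"fn": "arm_command", "kwargs": {
  "increments": [
    {"offset": [0.01, 0.04, 0.4], "angular": [0, 0, 0], "gripper": 1},
    {"offset": [0, 0, 0.4], "angular": [0, 0, 0], "gripper": 1},
    {"offset": [0, 0, 0.25], "angular": [0, 0, 0], "gripper": 1},
    {"offset": [0, 0, 0.1], "angular": [0, 0, 0], "gripper": 1},
    {"offset": [0, 0, 0], "angular": [0, 0, 0], "gripper": 1},
    {"offset": [0, 0, 0], "angular": [0, 0, 0], "gripper": 1},
    {"offset": [0, 0, 0], "angular": [0, 0, 0], "gripper": 1}
  ]
}}

```text
time_s: 12.98
tcp_pos: [502.8, -281.9, 118.4]
tcp_rot: [[0.283, 0.959, 0.001], [0.959, -0.283, -0.001], [-0.0, 0.001, -1.0]]
wrist_force: [0.2, 0.2, -0.6]
finger_gap: 12.0
grasp_force: 20.0
```

Call:
{"fn": "arm_command", "kwargs": {
  "increments": [
    {"offset": [0, 0, 0.04], "angular": [0, 0, 0], "gripper": 1},
    {"offset": [0, 0, 0.04], "angular": [0, 0, 0], "gripper": 1},
    {"offset": [0, 0, 0.03], "angular": [0, 0, 0], "gripper": 1},
    {"offset": [0, 0, 0], "angular": [0, 0, 0], "gripper": 1},
    {"offset": [0, 0, 0], "angular": [0, 0, 0], "gripper": 1}
  ]
}}

```text
time_s: 13.4
tcp_pos: [502.6, -281.7, 113.8]
tcp_rot: [[0.283, 0.959, 0.001], [0.959, -0.283, -0.001], [-0.0, 0.001, -1.0]]
wrist_force: [-0.9, 1.3, 5.4]
finger_gap: 11.8
grasp_force: 20.0
```

There is contact at 5.4 N, so I'll release and back off.

Call:
{"fn": "arm_command", "kwargs": {
  "increments": [
    {"offset": [0, 0, -0.01], "angular": [0, 0, 0], "gripper": -0.5},
    {"offset": [0, 0, 0], "angular": [0, 0, 0], "gripper": -0.5},
    {"offset": [0, 0, 0], "angular": [0, 0, 0], "gripper": -0.5},
    {"offset": [0, 0, 0], "angular": [0, 0, 0], "gripper": -0.5},
    {"offset": [0, 0, 0], "angular": [0, 0, 0], "gripper": -0.5},
    {"offset": [0, 0, -0.2], "angular": [0, 0, 0], "gripper": -0.5},
    {"offset": [0, 0, -0.5], "angular": [0, 0, 0], "gripper": -0.5},
    {"offset": [0, 0, -0.8], "angular": [0, 0, 0], "gripper": -0.5}
  ]
}}

```text
time_s: 14.07
tcp_pos: [500.8, -281.0, 172.1]
tcp_rot: [[0.283, 0.959, -0.004], [0.959, -0.283, 0.003], [0.001, -0.005, -1.0]]
wrist_force: [-0.7, -0.8, 0.2]
finger_gap: 62.0
grasp_force: 0.0
```

Call:
{"fn": "arm_command", "kwargs": {
  "increments": [
    {"offset": [0, 0, -0.8], "angular": [0, 0, 0], "gripper": -0.5},
    {"offset": [0, 0, -0.8], "angular": [0, 0, 0], "gripper": -0.5},
    {"offset": [0, 0, -0.8], "angular": [0, 0, 0], "gripper": -0.5},
    {"offset": [-0.9, 0, 0], "angular": [0, 0, 0], "gripper": -0.5},
    {"offset": [-0.9, 0, 0], "angular": [0, 0, 0], "gripper": -0.5},
    {"offset": [-0.9, 0, 0], "angular": [0, 0, 0], "gripper": -0.5},
    {"offset": [-0.9, 0, 0], "angular": [0, 0, 0], "gripper": -0.5},
    {"offset": [0, 0, 0], "angular": [0, 0, 0], "gripper": -0.5}
  ]
}}

```text
time_s: 14.73
tcp_pos: [457.0, -427.9, 269.4]
tcp_rot: [[0.292, 0.956, -0.002], [0.956, -0.292, -0.004], [-0.004, -0.001, -1.0]]
wrist_force: [-1.6, -0.2, 0.1]
finger_gap: 65.9
grasp_force: 0.0
```

```bash
python3 - <<'E'
from h import *
delta([502,-282,115])
s=grab('side','side4'); d=grab('top','top4')
a=d['pixels'][150:260,265:375,::-1]; b=s['pixels'][100:200,260:360,::-1]
cv2.imwrite('pics/z4.png',np.hstack([cv2.resize(a,(400,400),interpolation=2),cv2.resize(b,(400,400),interpolation=2)]))
E
```

```text
t 14.73 pos [ 457.  -427.9  269.4] yaw x 73.0 zax [-0.002 -0.004 -1.   ] F [-1.6 -0.2  0.1] gap 65.9 gf 0.0
delta tool units [3.834 0.012 3.844]
```

View pics/z4.png

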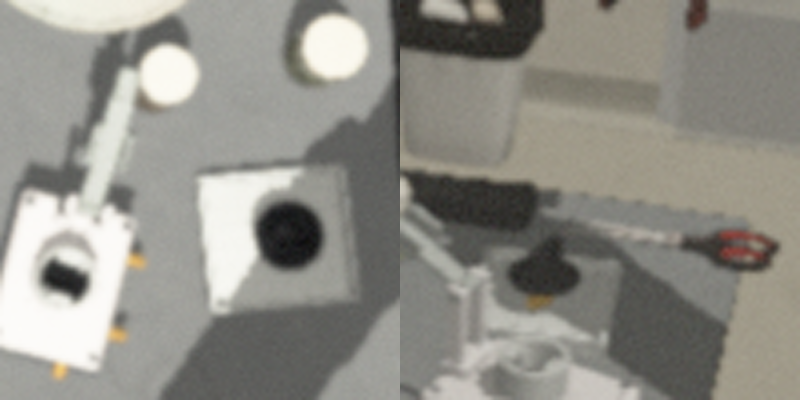

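The cap stands upright near the middle of the tray, at about (288,235) in the left panel. The strap is still folded back and the jars haven't moved.

```bash
python3 -c "
from bench import env
print(env.finish_job())"
```

```text
the job is handed in; nothing more can be done
None
```

The job is handed in: the strap is folded back to about 2.7 rad, the cap stands upright near the centre of the aluminium tray, and the arm is clear; the jars in the last view had not moved, but `finish_job()` gave no verdict and I did not re-check `jar_wide` or the multimeter.

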